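# Put the coffee on: centre the cezve and click the heat knob to the third dot

### The arm

A 6-joint arm with a two-finger parallel gripper is mounted at the origin on the work surface. World frame = base frame: x ahead of the robot, y to its left, z up, the work surface at z = 0. Lengths are in m, angles in rad, forces in N, time in s.
With the tool pointing down it reaches from about 0.3 to 0.775 m from the base axis. Payload 14.6 kg.
Tool frame: the origin (TCP) lies at the very end of the fingers, on their centre line; the grasp point (between the pads) lies 19 mm behind it; z points along the fingers, y is the line along which they close (so a half turn about z gives the same grasp; the last joint's range is limited). The gripper opens to 94 mm and grips with 3 to 60 N. Pads are 16 mm wide; open, the fingers measure 119 mm over their backs; the gripper's body (75 mm by 177 mm) begins 78 mm behind the grasp point.
Start: joints at [-1.203, 0.3, 1.521, -0, 1.321, -0.067], TCP at [0.232, -0.499, 0.205] pointing down, gripper open.
Joint ranges: [-3.03, 3.03], [-0.79, 2.21], [0.23, 2.52], [-1.04, 4.18], [0, 3.07], [-2.55, 2.55]. Speed limits (rad/s): [2.22, 2.22, 2.57, 3.14, 3.14, 3.14].

### API

Orientations are given as [roll, pitch, yaw] about the fixed x, y, z axes, in that order (R = Rz(yaw) Ry(pitch) Rx(roll)).
In Python, from station import ctrl gives the robot as it stands.
- The arm moves only by the tool move_arm, never from a script. Its argument "increments" is a list of rows, each a list of 7 numbers: the opening, from 0 (shut) to 1 (fully open), then the shift along the tool's x, y, z in units of 50 mm (1.0 is 50 mm), then the turn, a rotation vector about the tool's x, y, z in rad. In form: [[claw, tx, ty, tz, rx, ry, rz], ...]. A call has 1 to 20 rows; each row shifts and turns the commanded pose from where the row before left it, along the tool's axes as they then stand; what a row does not reach is not made up. A row lasts 1/10 s, in which the tool goes at most 50 mm and 8.59 degrees, less where a joint would pass 70% of its speed; a pose out of reach is approached as far as the arm can. A call is refused whole if a number of a shift passes 1 or a number of a turn 0.15, either way. A call with a gripper value outside its range is refused whole. The fingers move at their own pace and stop on an object; "force" is the grip in N (left out, the last holds). Time passes only in rows, so rows that do not move let the fingers close. It gives the time, the measured TCP pose, the force, the opening and the grip force at its end, in the units of the state.
- ctrl.get_obs(): the state, without advancing time (a new reading comes with each control period).
- ctrl.camera(name): name is "scene" or "side" or "wrist"; returns a dict with "color" (384x512x3 uint8, blue, green, red), "K" (3x3 intrinsics, pixels), "pose" (4x4, takes a point from camera to world coordinates); the wrist camera has in their place "tool_from_camera" (4x4, takes a point from camera to tool coordinates, whose origin is the TCP and whose axes are the flange's). Camera axes: x right, y down, z forward; pixel columns grow to the right and rows downward; lengths in m; the calibration is good to about 2 mm. A picture is of the moment at which its call begins: read the wrist's pose just before it. There is no depth.
- ctrl.hand_in(): hands the job in; it is judged then, once.
Trained networks look in a picture, given as the dict that the camera call returned (one of the last four; its "shot" number tells which), for a name from the list of things; names that differ only in an ending like _2 or _b are one class to them, and where a whole thing is asked for, a point or a joint stands for the part that bears it (a point fixed in the world has none). Each returns a list of dicts, best first, with "conf" (0 to 1); they miss things now and then, are a little off and sometimes report something else, mostly with a low value. They report only what shows in the picture. A call takes as long as a camera call. They do not tell look-alikes from the thing itself.
- ctrl.cut_out(name, picture): "mask" (384x512 bool, what is visible of it) and "centre" ([row, column] in pixels, amid what is visible of it).
The state is a dict: "time_s": time; "qpos": joint angles; "joint_vel": joint speeds; "tau": joint torques, N m; "ee_pos": TCP position; "eef_rot": TCP orientation; "force": force on the tool from outside, world axes, zero at the start; "moment": the same for the moment, N m; "grip_width": finger opening in m; "grip_force": force on a finger pad.
Only numpy, scipy, OpenCV 4.12 (cv2) and the standard library are available. Lean on these libraries where they do the work, as an engineer would, in place of code of your own. Each camera call takes 0.05 s, during which the arm holds its last target. There are 200 camera calls.

### The job

Put the coffee on: push the copper cezve to the middle of the black hotplate, and with a fingertip turn the hob's knurled heat knob clockwise until it clicks into place with its white line at the third dot, not past it. Work gently with the tips or the outside of the fingers only: nothing is gripped, lifted or tipped, and the other things on the sill stay where they are.

Things in the scene. Friction and masses are not known exactly. Their poses are not given: they have to be found in the camera images.
- hob: Electric single-plate hob, fixed on the sill: dark steel box 320 x 230 mm (its x, y), flat deck 66 mm above the sill. Origin at the centre of its underside, on the sill. Its x axis runs from the knob end (-x, nearest the robot) to the plate end; yaw within 0.3 rad. A 6 mm high amber lamp stands on the deck 85 mm to the y side of the knob's axis.
- plate_centre (a point): Centre of the top face of the round black cast-iron plate, 145 mm across, 74 mm above the sill, at hob x = +62 mm, y = 0. A grey disc 42 mm across marks the middle.
- knob_axis (a point): On the upright axis of the heat knob, 2 mm above its top, 92 mm above the sill; hob x = -118 mm, y = 0. Aluminium knob, 50 mm across its 24 upright ridges (1.4 mm proud), side from 2 to 24 mm above the deck, black top with a white radial line. Deck free all round it; 17 mm of deck between knob and the edge on the robot's side. It does not give sideways.
- third_dot (a point): The third dot, the wanted one, white, 7 mm across, flat on the deck, 38 mm from the knob's axis, 15 deg clockwise (from above) from the direction knob to plate. The row starts with a white ring (off), 75 deg counterclockwise from that direction; then clockwise every 30 deg five dots that grow in size.
- heat_knob (a joint): Angle of the knob, rad, growing clockwise from above; sprung detents every 30 deg: 0 off (line at the ring), 0.524 first dot, 1.047 second, 1.571 third (wanted), 2.094 fourth, 2.618 fifth; stops at both ends. Starts in the first or second dot's detent. Leaving a detent takes about 0.04 Nm (1.6 N along the rim); past half-way it snaps on to the next by itself.
- cezve: Copper-coloured coffee pot, 65 mm tall, 0.2 to 0.35 kg, on the plate, 20 to 45 mm off its middle towards the knob. Origin under its centre. Round: 76 mm wide at 8 mm height, 74 at 22, neck 56 at 50, rim 64. Wooden handle, 15 mm thick, along its own +x, rising from 50 to 83 mm, tip 160 mm from the axis, points far left. Slides at 1 to 3 N; pushed below 30 mm it does not tip.
- jar: Bystander: glass clip-top jar, 92 mm across, 122 mm tall, origin under its centre, in the lower crate.
- tin: Bystander: aluminium tin 79 x 114 x 102 mm with a hinged flap in its lid, origin under its centre, in the upper crate.
- bowl: Bystander: red ceramic bowl, 104 mm across, 45 mm tall, origin under its centre, on the sill to the right of the hob (-y side).
- salt_shaker: Bystander: white plastic salt shaker with steel cap, 40 mm across, 81 mm tall, origin under its centre, on the sill to the left of the hob (+y side).
- cup: Bystander: blue ceramic cup with handle, 66 mm across, 55 mm tall, origin under its centre, on the sill beyond the hob's left side.
- coffee_canister: Bystander: cream canister with wooden cap, 80 mm across, 120 mm tall, origin under its centre, on the sill at the far right.
- spoon: Bystander: steel spoon 140 mm long lying on the sill to the right.
- crates: Bystander, fixed: two wooden crates stacked on their sides at the left, 260 mm deep (x), 360 mm wide (y), 400 mm tall together, open to +x. Origin under the centre.
There are look-alikes about, which are no part of the job. What is shaped like the cezve but blue or purple is not meant.

How it is judged:
At the end, for the whole second after the job is handed in: The cezve stands still and upright on the plate, its axis within 12 mm of the plate's middle, and the heat knob rests in the detent of the third dot (within 0.12 rad of 1.571) (horizontal distance between cezve and plate_centre below 0.012 m and height (world z) of cezve below 0.078 m and angle between cezve's own z axis and vertical below 0.08 rad and linear speed of cezve below 0.01 m/s and value of joint heat_knob between 1.451 and 1.691 rad and velocity of joint heat_knob between -0.05 and 0.05 rad/s); the robot touches nothing.
It fails at once if the knob is turned past the third dot towards the fourth (more than 0.3 rad over) (value of joint heat_knob above 1.871 rad).
It fails at once if the cezve is lifted (over 12 mm) or tipped (over 0.3 rad) (height (world z) of cezve above 0.086 m or angle between cezve's own z axis and vertical above 0.3 rad).
It fails at once if the knob or the cezve is gripped or pushed hard (over 30 N in all between the fingers and it) (contact force between the fingers and heat_knob above 30 N or contact force between the fingers and cezve above 30 N).
It fails at once if a bystander is moved by more than 20 mm (distance of any of jar, tin, bowl, salt_shaker, cup, coffee_canister, spoon from where it was at the start of the episode above 0.02 m).
It also fails if it takes over 61 s, if anything falls off the work surface, if the arm or the gripper's body presses on something with over 40 N, if the wrist force passes 120 N, or if a joint passes its speed limit or range.

## Working session

There is one attempt and no reset: what is moved stays moved. The work goes in short steps, Python scripts to look and compute and a tool call to move; the robot and the scene stay as the last step left them, time stands still between calls to the robot, and variables do not carry over. Pictures are saved under pics/ and viewed, at most 10 in all, crops included, and the job is handed in when it is done.

Besides the shell and the picture viewer there is one more tool, called after "Call:" as name(argument=value, ...), one argument or row to a line, values as JSON. move_arm: Moves the arm, as the interface text tells. Its arguments: {"type":"object","properties":{"increments":{"type":"array","items":{"type":"array","items":{"type":"number"}}},"force":{"type":"number"}},"required":["increments"]}

```bash
mkdir -p pics; ls
python3 - <<'E'
from station import ctrl
import cv2,numpy as np
o=ctrl.get_obs();print(o)
P=[]
for n in ["scene","side"]:
    p=ctrl.camera(n);P.append(p['color'])
    print(n,p['K'].tolist(),np.round(p['pose'],4).tolist())
    for t in ["hob","cezve","heat_knob","bowl","salt_shaker","cup"]:
        for d in ctrl.cut_out(t,p): print(n,t,round(d['conf'],2),d['centre'],d['mask'].sum())
cv2.imwrite('pics/a.png',P[0]);cv2.imwrite('pics/b.png',P[1])
E
```

```text
pics
{'time_s': 0.0, 'qpos': array([-1.20260626e+00,  3.00433402e-01,  1.52159320e+00,  3.95245645e-05,
        1.32070050e+00, -6.65881305e-02]), 'joint_vel': array([-0.00016025,  0.00044138, -0.00082626, -0.00135047,  0.00095286,
        0.00045073]), 'tau': array([ 7.20371918e-04, -5.31806159e+01, -3.52735269e+01,  7.08260201e-02,
        2.45514867e-02, -6.39626455e-05]), 'ee_pos': array([ 0.23158142, -0.49857428,  0.20490188]), 'eef_rot': array([-3.14046327e+00, -1.13683821e-04,  4.34768331e-01]), 'force': array([ 0.24724304,  0.88897869, -0.25458278]), 'moment': array([-0.0173488 , -0.01039954, -0.00956612]), 'grip_force': 0.0, 'grip_width': 0.09376741955651062}
scene [[489.94202259809975, 0.0, 256.09138306503036], [0.0, 489.94202259809975, 188.48748098948718], [0.0, 0.0, 1.0]] [[-0.5544, 0.5448, -0.6291, 1.4809], [0.8322, 0.3549, -0.426, 0.7596], [-0.0088, -0.7597, -0.6502, 1.1643], [0.0, 0.0, 0.0, 1.0]]
scene hob 0.94 [239.3, 236.2] 5687
scene cezve 0.96 [233.0, 222.7] 741
scene cezve 0.71 [166.2, 194.3] 447
scene cezve 0.57 [186.7, 329.9] 593
scene cezve 0.36 [207.7, 260.7] 
[... 206 characters left out ...]
9.10243743123766, 0.0, 258.44373968590173], [0.0, 389.10243743123766, 198.68882483603934], [0.0, 0.0, 1.0]] [[0.9219, 0.2262, -0.3145, 0.9052], [0.3872, -0.5664, 0.7275, -0.8407], [-0.0136, -0.7925, -0.6097, 0.9482], [0.0, 0.0, 0.0, 1.0]]
side hob 0.68 [242.5, 288.4] 5207
side hob 0.48 [106.6, 303.0] 97
side hob 0.24 [369.4, 207.4] 1041
side cezve 0.91 [191.5, 215.0] 380
side cezve 0.89 [224.1, 303.8] 674
side cezve 0.85 [293.7, 180.4] 895
side cezve 0.66 [321.3, 320.3] 1012
side heat_knob 0.5 [213.6, 258.4] 173
side bowl 0.78 [287.7, 265.1] 879
side salt_shaker 0.47 [242.5, 288.0] 5126
side salt_shaker 0.44 [204.0, 305.3] 150
side cup 0.7 [214.7, 342.7] 262
side cup 0.37 [242.0, 287.3] 5318
```

Run:
```python
import cv2,numpy as np
a=cv2.imread('pics/a.png');b=cv2.imread('pics/b.png')
cv2.imwrite('pics/c.png',cv2.resize(a[140:330,140:400],None,fx=3,fy=3,interpolation=cv2.INTER_CUBIC))
cv2.imwrite('pics/d.png',cv2.resize(b[150:350,140:400],None,fx=3,fy=3,interpolation=cv2.INTER_CUBIC))
```

```text
(no output)
```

View pics/c.png

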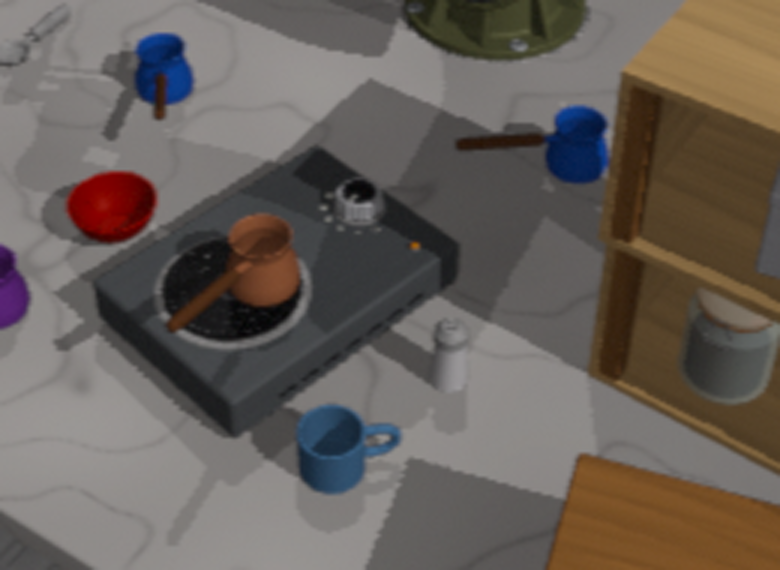

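View pics/d.png

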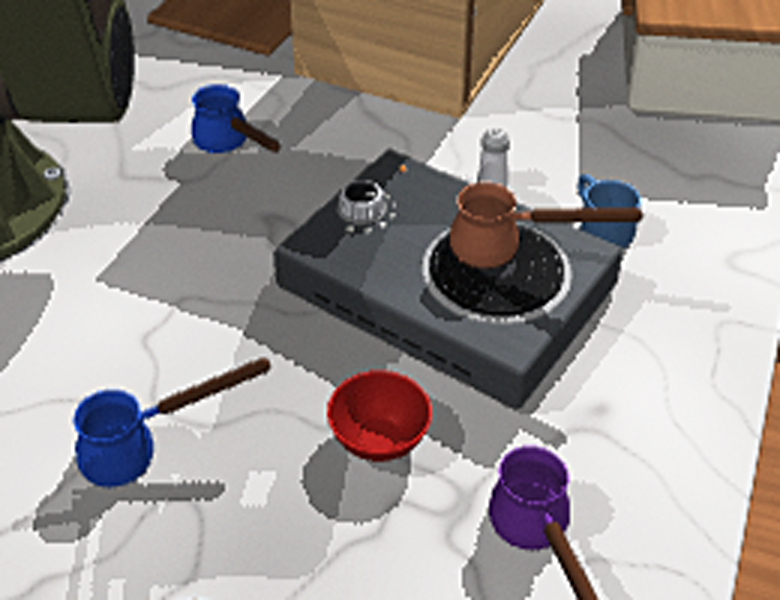

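View pics/b.png

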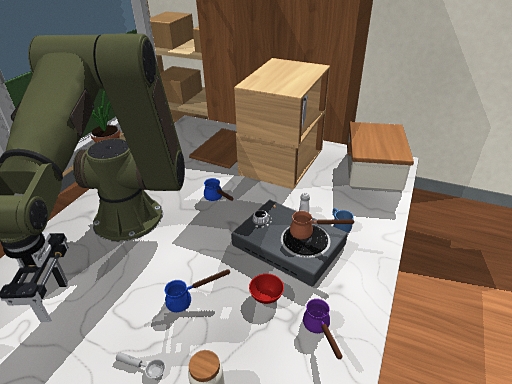

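The copper cezve in the scene image is at row 233, col 223, and in the side image at row 224, col 304. It is the only copper one and it stands on the hob's plate. The look-alikes are blue (scene (166,194) and (187,330)) and purple at the left edge, all on the sill. The crops confirm this. The knob is at scene (208,261) and side (214,258), near the robot. Next I fit the hob pose.

```bash
cat > h.py <<'E'
import numpy as np,cv2
from station import ctrl
from scipy.optimize import least_squares
from scipy.spatial.transform import Rotation as R
def proj(K,T,X):
    X=np.atleast_2d(X);c=(X-T[:3,3])@T[:3,:3]
    return (c[:,:2]/c[:,2:])@K[:2,:2].T+K[:2,2]
def ray(K,T,uv,z):
    d=T[:3,:3]@np.linalg.solve(K,[uv[0],uv[1],1]);return T[:3,3]+d*(z-T[2,3])/d[2]
def hob2w(h,P):
    c,s=np.cos(h[2]),np.sin(h[2]);P=np.atleast_2d(P)
    return np.c_[h[0]+c*P[:,0]-s*P[:,1],h[1]+s*P[:,0]+c*P[:,1],P[:,2]]
def wristpose(p,o):
    T=np.eye(4);T[:3,:3]=R.from_euler('xyz',o['eef_rot']).as_matrix();T[:3,3]=o['ee_pos']
    return T@p['tool_from_camera']
E
python3 - <<'E'
from h import *
s=ctrl.camera('scene');d=ctrl.camera('side')
C=np.array([[-.16,-.115,.066],[-.16,.115,.066],[.16,.115,.066],[.16,-.115,.066]])
us=np.array([[246,189.3],[292.7,223.3],[217.3,275],[172.3,236]])
ud=np.array([[232.3,235],[270,200],[346.7,236],[313.3,278.3]])
f=lambda h:np.r_[(proj(s['K'],s['pose'],hob2w(h,C))-us).ravel(),(proj(d['K'],d['pose'],hob2w(h,C))-ud).ravel()]
r=least_squares(f,[.5,0,0]);h=r.x;print(h,np.round(r.fun,1))
print(hob2w(h,[[.062,0,.074],[-.118,0,.092]]))
# cezve body: neck approx, fit rim centre clicks
for c,n,uv in((s,'s',(227,217)),(d,'d',(302,215))):print(n,ray(c['K'],c['pose'],uv,.139))
print(wristpose.__name__, np.round(ctrl.camera('wrist')['tool_from_camera'],3).tolist(), ctrl.camera('wrist')['K'].tolist())
for n,c,k in(('bowl',s,.03),('salt_shaker',s,.04),('cup',s,.03)):
    q=ctrl.cut_out(n,c)[0]['centre'];print(n,ray(c['K'],c['pose'],q[::-1],k))
E
```

```text
[ 0.6179947   0.08023974 -0.23669528] [-0.9 -1.6  0.4 -1.5 -2.   0.6 -3.6 -2.6 -1.7 -2.4  0.  -1.6  2.1 -3.7
  0.8 -3. ]
[[0.67826603 0.06570128 0.074     ]
 [0.50328475 0.10790972 0.092     ]]
s [0.64668844 0.08758744 0.139     ]
d [0.6517559  0.09743521 0.139     ]
wristpose [[0.0, -0.96, -0.279, 0.082], [1.0, 0.001, -0.001, -0.001], [0.001, -0.279, 0.96, -0.179], [0.0, 0.0, 0.0, 1.0]] [[284.0834878673245, 0.0, 253.55742710833366], [0.0, 284.0834878673245, 183.23265294126458], [0.0, 0.0, 1.0]]
bowl [ 0.60976465 -0.14941355  0.03      ]
salt_shaker [0.60793976 0.28753205 0.04      ]
cup [0.76113063 0.23939972 0.03      ]
```

Call:
move_arm(
  increments=[
    [0.4,0,0,-0.6,0,0,0],
    [0.4,0,0,-0.6,0,0,0],
    [0.4,0,0,-0.6,0,0,0],
    [0.4,0.71,-0.5,0,0,0,0],
    [0.4,0.71,-0.5,0,0,0,0],
    [0.4,0.71,-0.5,0,0,0,0],
    [0.4,0.71,-0.5,0,0,0,0],
    [0.4,0.71,-0.5,0,0,0,0],
    [0.4,0.71,-0.5,0,0,0,0],
    [0.4,0.71,-0.5,0,0,0,0],
    [0.4,0.71,-0.5,0,0,0,0],
    [0.4,0.71,-0.5,0,0,0,0],
    [0.4,0.71,-0.5,0,0,0,0],
    [0.4,0.71,-0.5,0,0,0,0],
    [0.4,0.71,-0.5,0,0,0,0],
    [0.4,0.71,-0.5,0,0,0,0],
    [0.4,0.71,-0.5,0,0,0,0],
    [0.4,0.71,-0.5,0,0,0,0],
    [0.4,0.71,-0.5,0,0,0,0],
  ],
)

```text
time_s: 2.95
ee_pos: [0.5789, 0.105, 0.2955]
eef_rot: [3.141, -0.0, 0.435]
force: [-0.7, -0.0, 0.0]
grip_width: 0.0374
grip_force: 0.0
```

Call:
move_arm(
  increments=[
    [0.4,0,0,0,0,0,-0.149],
    [0.4,0,0,0,0,0,-0.149],
    [0.4,0,0,0,0,0,-0.149],
    [0.4,0,0,0,0,0,-0.149],
    [0.4,0,0,0,0,0,-0.149],
    [0.4,0,0,0,0,0,-0.149],
    [0.4,0,0,0,0,0,-0.149],
    [0.4,0,0,0,0,0,-0.149],
    [0.4,0,0,0,0,0,-0.149],
    [0.4,0,0,0,0,0,-0.149],
    [0.4,0,0,0,0,0,-0.149],
    [0.4,0,0,0,0,0,-0.149],
    [0.4,0,0,0,0,0,-0.149],
    [0.4,0,0,0,0,0,0],
    [0.4,0,0,0,0,0,0],
  ],
)

```text
time_s: 4.45
ee_pos: [0.5783, 0.1032, 0.2954]
eef_rot: [-3.142, -0.0, 2.367]
force: [-0.8, -0.1, -0.1]
grip_width: 0.0375
grip_force: 0.0
```

Run:
```python
from h import *
o=ctrl.get_obs();p=ctrl.camera('wrist');print(o['ee_pos'],o['eef_rot'],o['qpos'],o['grip_width'],o['time_s'])
T=wristpose(p,o);np.savez('w1.npz',K=p['K'],T=T)
for t in ["cezve","heat_knob","hob"]:
    for d in ctrl.cut_out(t,p): print(t,round(d['conf'],2),d['centre'],d['mask'].sum())
h=[.618,.080,-.237]
print(proj(p['K'],T,hob2w(h,[[.062,0,.074],[-.118,0,.090]])))
cv2.imwrite('pics/w1.png',cv2.resize(p['color'],(800,600),interpolation=cv2.INTER_CUBIC))
```

```text
[0.57831899 0.10322077 0.29541752] [-3.14156491e+00 -6.19750270e-05  2.36718668e+00] [ 1.14267477e-01  3.37339605e-01  1.26600012e+00  3.06329300e-05
  1.53831354e+00 -6.82123872e-01] 0.03746249523307574 4.45
cezve 0.92 [343.2, 224.6] 1102
cezve 0.82 [204.6, 288.0] 2430
cezve 0.62 [226.0, 30.3] 2708
cezve 0.48 [3.4, 160.0] 146
heat_knob 0.74 [115.8, 215.6] 1071
hob 0.76 [158.9, 249.1] 26505
hob 0.61 [204.4, 287.5] 2665
[[281.07812829 223.69013107]
 [215.89146389 121.28759234]]
```

View pics/w1.png

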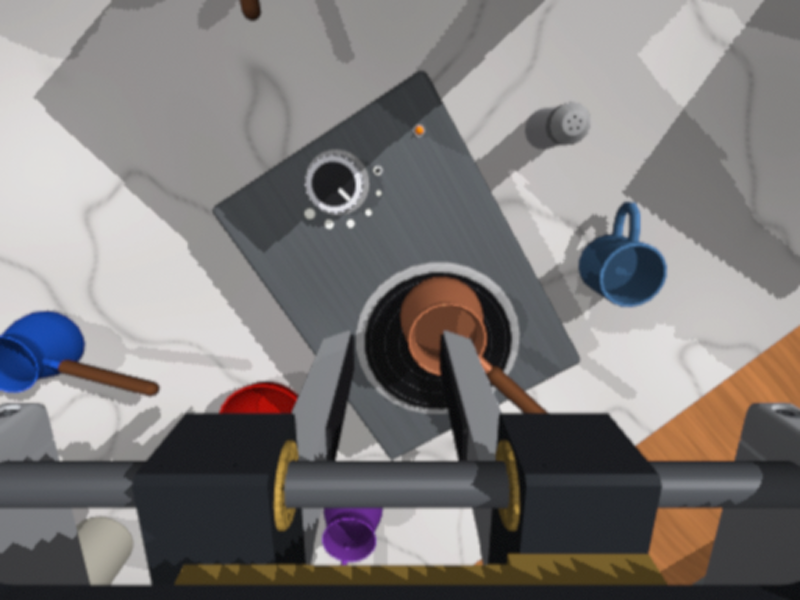

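The wrist view at 800x600 shows the knob at (335,182). Its white line points at the second dot (368,212), so the third dot (350,223) is one click clockwise. The cezve rim centre is at (448,336), with the handle pointing lower right.

Run:
```python
from h import *
w=np.load('w1.npz');K,T=w['K'],w['T']
dots=[[ -.118+.038*np.cos(np.radians(a)),.038*np.sin(np.radians(a)),.066] for a in(75,45,15,-15,-45,-75)]
P=np.array([[-.16,.115,.066],[-.16,-.115,.066],[.16,-.115,.066],[.16,.115,.066],[-.118,0,.090]]+dots)
U=np.array([[424,72],[216,209],[394,458],[579,360],[333,183],[378,170],[378,193],[368,212],[350,223],[329,224],[309,213]])/1.5625
r=least_squares(lambda h:(proj(K,T,hob2w(h,P))-U).ravel(),[.618,.08,-.237]);h=r.x
print(h,np.round(r.fun.reshape(-1,2),1).tolist())
A=hob2w(h,[[.062,0,.074],[-.118,0,.09]]);print(A)
rim=ray(K,T,np.array([448,336])/1.5625,.139);print('rim',rim)
ht=ray(K,T,np.array([530,403])/1.5625,.150);print('handle',ht)
d=A[0]-rim;print('push',d,np.hypot(*d[:2]),np.arctan2(d[1],d[0]))
# rows: outline of widest circle projected
t=np.linspace(0,2*np.pi,9);c=np.c_[rim[0]+.038*np.cos(t),rim[1]+.038*np.sin(t),0*t+.085];print((proj(K,T,c)*1.5625).round().tolist())
print('line deg', [ray(K,T,np.array(q)/1.5625,.09) for q in((333,183),(350,198))])
```

```text
[ 0.61336303  0.08253663 -0.22566396] [[0.3, -4.2], [-5.7, 0.5], [-2.0, 3.7], [3.9, 1.8], [0.7, 0.8], [0.1, 0.2], [0.6, -0.1], [0.5, 0.0], [0.5, 0.2], [0.3, -0.1], [0.7, 0.3]]
[[0.67379106 0.06866391 0.074     ]
 [0.49835483 0.10893955 0.09      ]]
rim [0.64878398 0.09424859 0.139     ]
handle [0.73565543 0.10461244 0.15      ]
push [ 0.02500709 -0.02558468 -0.065     ] 0.035776110237954045 -0.7968143021436133
[[469.0, 341.0], [482.0, 314.0], [472.0, 286.0], [443.0, 274.0], [413.0, 286.0], [401.0, 313.0], [412.0, 340.0], [440.0, 351.0], [469.0, 341.0]]
line deg [array([0.49702484, 0.10899789, 0.09      ]), array([0.5157411 , 0.11028857, 0.09      ])]
```

Call:
move_arm(
  increments=[
    [0.4,0,0,0,0,0,0.022],
    [0.4,0.19,0.44,0,0,0,0],
    [0.4,0.19,0.44,0,0,0,0],
    [0.4,0,0,0.5,0,0,0],
    [0.4,0,0,0.5,0,0,0],
    [0.4,0,0,0.5,0,0,0],
    [0.4,0,0,0.5,0,0,0],
    [0.4,0,0,0.5,0,0,0],
    [0.4,0,0,0.5,0,0,0],
    [0.4,0,0,0.5,0,0,0],
    [0.4,0,0,0.3,0,0,0],
    [0.4,0,0,0.3,0,0,0],
    [0.4,0,0,0.17,0,0,0],
    [0.4,0,0,0,0,0,0],
  ],
)

```text
time_s: 6.05
ee_pos: [0.596, 0.1476, 0.0812]
eef_rot: [-3.141, -0.001, 2.349]
force: [0.3, -0.4, 0.1]
grip_width: 0.0374
grip_force: 0.0
```

Run:
```python
from h import *
o=ctrl.get_obs();p=ctrl.camera('wrist');print(o['ee_pos'],o['eef_rot'],o['force'])
T=wristpose(p,o);np.savez('w2.npz',K=p['K'],T=T)
print('centre px',proj(p['K'],T,hob2w([.6134,.0825,-.2257],[[.062,0,.074]]))*1.5625)
t=np.linspace(0,2*np.pi,9);c=np.c_[.6488+.038*np.cos(t),.0942+.038*np.sin(t),0*t+.083];print((proj(p['K'],T,c)*1.5625).round().tolist())
cv2.imwrite('pics/w2.png',cv2.resize(p['color'],(800,600),interpolation=cv2.INTER_CUBIC))
```

```text
[0.59604649 0.14760522 0.08117509] [-3.14062650e+00 -6.45988741e-04  2.34946943e+00] [ 0.28110461 -0.44085562  0.09023754]
centre px [[394.8049837 541.832822 ]]
[[449.0, 542.0], [474.0, 498.0], [452.0, 450.0], [394.0, 429.0], [337.0, 450.0], [316.0, 498.0], [342.0, 543.0], [396.0, 560.0], [449.0, 542.0]]
```

View pics/w2.png

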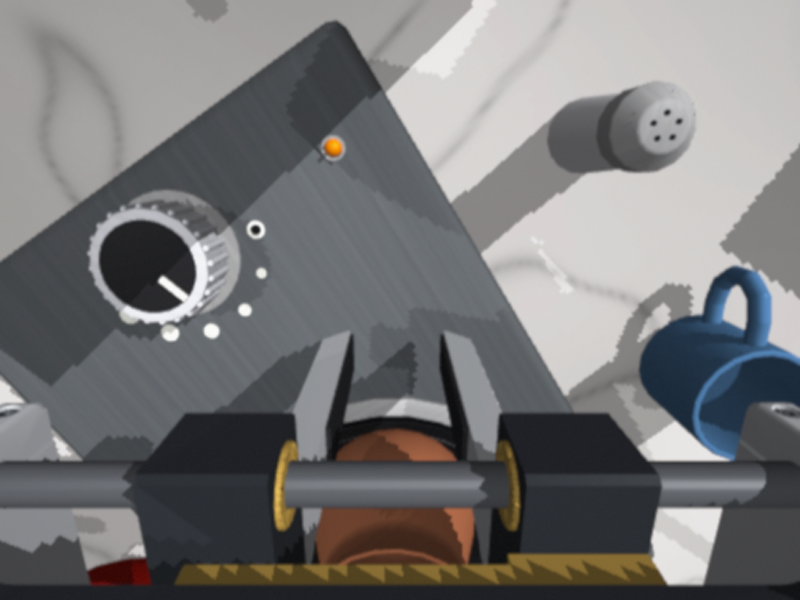

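The cezve outline matches my estimate: top edge at row 429, sides at columns 316 and 474. I push it slowly, cradled between the two fingertips.

Call:
move_arm(
  increments=[
    [0.4,-0.25,0,0,0,0,0],
    [0.4,-0.2,0,0,0,0,0],
    [0.4,-0.06,0,0,0,0,0],
    [0.4,-0.06,0,0,0,0,0],
    [0.4,-0.06,0,0,0,0,0],
    [0.4,-0.06,0,0,0,0,0],
    [0.4,-0.06,0,0,0,0,0],
    [0.4,-0.06,0,0,0,0,0],
    [0.4,-0.06,0,0,0,0,0],
    [0.4,-0.06,0,0,0,0,0],
  ],
)

```text
time_s: 7.1
ee_pos: [0.629, 0.1145, 0.082]
eef_rot: [-3.142, -0.0, 2.35]
force: [-1.9, 0.5, 1.2]
grip_width: 0.0374
grip_force: 0.8
```

Call:
move_arm(
  increments=[
    [0.4,-0.06,0,0,0,0,0],
    [0.4,-0.06,0,0,0,0,0],
    [0.4,-0.06,0,0,0,0,0],
    [0.4,-0.06,0,0,0,0,0],
    [0.4,-0.06,0,0,0,0,0],
    [0.4,-0.06,0,0,0,0,0],
    [0.4,-0.06,0,0,0,0,0],
    [0.4,-0.04,0,0,0,0,0],
    [0.4,0,0,0,0,0,0],
    [0.4,0,0,0,0,0,0],
  ],
)

```text
time_s: 8.1
ee_pos: [0.6452, 0.098, 0.082]
eef_rot: [3.142, 0.0, 2.35]
force: [-1.1, -0.0, 0.7]
grip_width: 0.0376
grip_force: 0.0
```

Call:
move_arm(
  increments=[
    [0.4,0.1,0,0,0,0,0],
    [0.4,0.4,0,0,0,0,0],
    [0.4,0.5,0,0,0,0,0],
    [0,0,0,-0.7,0,0,0],
    [0,0,0,-0.7,0,0,0],
    [0,0,0,-0.7,0,0,0],
    [0,0,0,-0.7,0,0,0],
    [0,0,0,-0.7,0,0,0],
    [0,0,0,-0.5,0,0,0],
    [0,0.58,-0.485,0,0,0,0],
    [0,0.58,-0.485,0,0,0,0],
    [0,0.58,-0.485,0,0,0,0],
    [0,0.58,-0.485,0,0,0,0],
    [0,0,0,0,0,0,0],
    [0,0,0,0,0,0,0],
  ],
)

```text
time_s: 9.6
ee_pos: [0.4593, 0.1484, 0.2826]
eef_rot: [3.14, 0.001, 2.35]
force: [0.2, 0.5, -0.4]
grip_width: 0.0004
grip_force: 0.0
```

Run:
```python
from h import *
o=ctrl.get_obs();p=ctrl.camera('wrist');print(o['ee_pos'],o['eef_rot'],o['force'],o['grip_width'])
K=p['K'];T=wristpose(p,o);np.savez('w3.npz',K=K,T=T)
h=[.6134,.0825,-.2257]
print('px',(proj(K,T,hob2w(h,[[.062,0,.074],[.062,0,.139],[-.118,0,.09],[-.118,0,.066]]))*1.5625).round().tolist())
t=np.linspace(0,2*np.pi,9)
for r,z in((.032,.139),(.038,.083),(.0725,.074)):
    print(z,(proj(K,T,hob2w(h,np.c_[.062+r*np.cos(t),r*np.sin(t),0*t+z]))*1.5625).round().tolist())
cv2.imwrite('pics/w3.png',cv2.resize(p['color'],(800,600),interpolation=cv2.INTER_CUBIC))
```

```text
[0.45928147 0.14842076 0.28261539] [3.14028880e+00 9.34322166e-04 2.35046668e+00] [ 0.19968557  0.51239764 -0.44948257] 0.00036726651149689013
px [[490.0, 453.0], [505.0, 501.0], [395.0, 319.0], [395.0, 310.0]]
0.139 [[522.0, 525.0], [539.0, 507.0], [537.0, 484.0], [515.0, 471.0], [487.0, 475.0], [470.0, 494.0], [473.0, 516.0], [495.0, 529.0], [522.0, 525.0]]
0.083 [[509.0, 486.0], [528.0, 466.0], [525.0, 441.0], [502.0, 427.0], [473.0, 431.0], [455.0, 452.0], [459.0, 476.0], [481.0, 490.0], [509.0, 486.0]]
0.074 [[523.0, 503.0], [557.0, 466.0], [553.0, 420.0], [510.0, 391.0], [454.0, 400.0], [421.0, 440.0], [429.0, 485.0], [471.0, 510.0], [523.0, 503.0]]
```

View pics/w3.png

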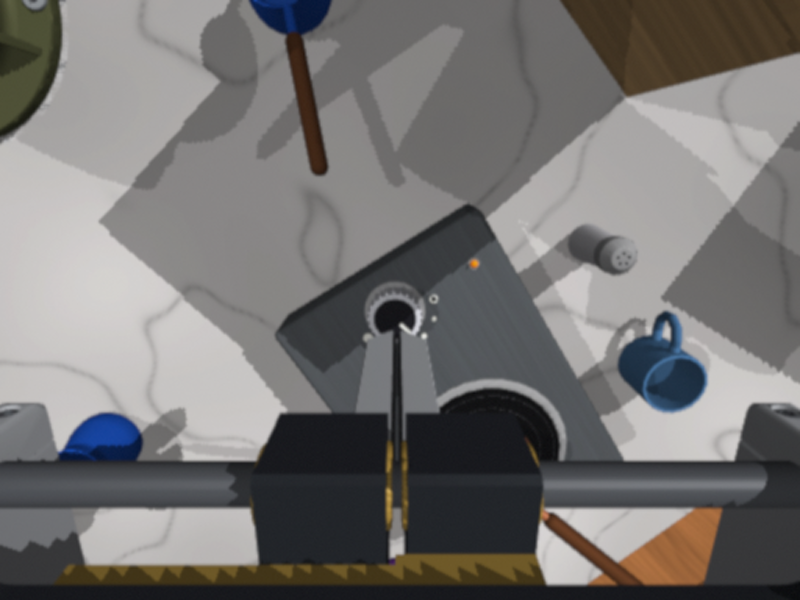

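The knob at (395,319) and the plate edge fall where I predicted. I go down beside the knob with the fingers shut.

Call:
move_arm(
  increments=[
    [0,0,0,0.5,0,0,0],
    [0,0,0,0.5,0,0,0],
    [0,0,0,0.5,0,0,0],
    [0,0,0,0.5,0,0,0],
    [0,0,0,0.5,0,0,0],
    [0,0,0,0.5,0,0,0],
    [0,0,0,0.5,0,0,0],
    [0,0,0,0.4,0,0,0],
    [0,0,0,0.2,0,0,0],
    [0,0,0,0.1,0,0,0],
    [0,0,0,0,0,0,0],
    [0,-0.2,0,0,0,0,0],
    [0,-0.1,0,0,0,0,0],
    [0,0,0,0,0,0,0],
  ],
)

```text
time_s: 11.05
ee_pos: [0.4709, 0.1369, 0.0725]
eef_rot: [3.141, 0.001, 2.349]
force: [0.7, 0.4, -0.1]
grip_width: 0.0007
grip_force: 0.0
```

Run:
```python
from h import *
o=ctrl.get_obs();p=ctrl.camera('wrist');print(o['ee_pos'],o['eef_rot'],o['force'])
K=p['K'];T=wristpose(p,o)
print((proj(K,T,hob2w([.6134,.0825,-.2257],[[-.118,0,.09]]))*1.5625).round().tolist())
cv2.imwrite('pics/w4.png',cv2.resize(p['color'][150:384,100:412],None,fx=2.5,fy=2.5,interpolation=cv2.INTER_CUBIC))
```

```text
[0.47091113 0.13694659 0.07253819] [3.14055965e+00 7.17778647e-04 2.34892873e+00] [ 0.69158106  0.4303671  -0.1276157 ]
[[395.0, 455.0]]
```

View pics/w4.png

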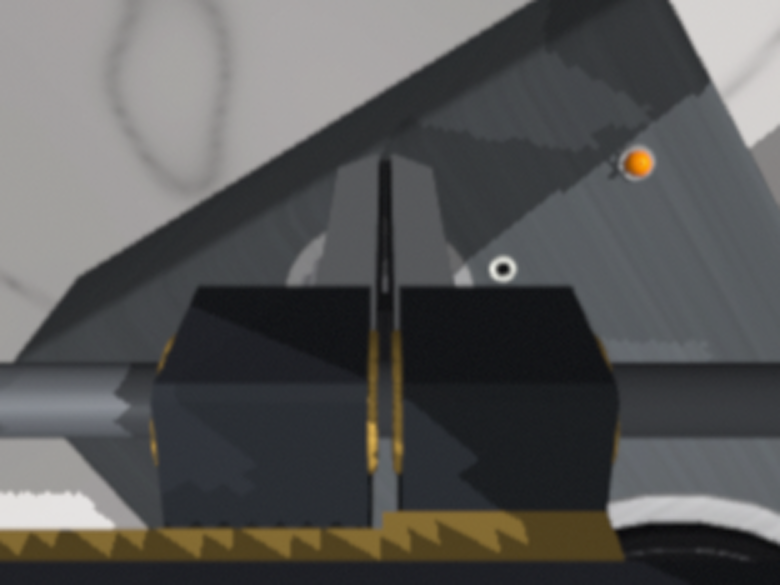

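Call:
move_arm(
  increments=[
    [0,-0.04,0,0,0,0,0],
    [0,-0.02,0,0,0,0,0],
    [0,-0.02,0,0,0,0,0],
    [0,0,0,0,0,0,0],
  ],
)

```text
time_s: 11.5
ee_pos: [0.4729, 0.1347, 0.072]
eef_rot: [3.142, 0.0, 2.35]
force: [-0.3, -0.5, -0.6]
grip_width: 0.0004
grip_force: 0.0
```

Call:
move_arm(
  increments=[
    [0,-0.015,0,0,0,0,0],
    [0,0,0,0,0,0,0],
  ],
)

```text
time_s: 11.7
ee_pos: [0.4734, 0.1341, 0.0719]
eef_rot: [-3.142, 0.0, 2.35]
force: [-0.7, 0.4, -0.3]
grip_width: 0.0005
grip_force: 0.0
```

Call:
move_arm(
  increments=[
    [0,-0.015,0,0,0,0,0],
    [0,0,0,0,0,0,0],
  ],
)

```text
time_s: 11.9
ee_pos: [0.4739, 0.1336, 0.0719]
eef_rot: [-3.142, -0.0, 2.35]
force: [0.5, 0.2, 0.3]
grip_width: 0.0004
grip_force: 0.0
```

Call:
move_arm(
  increments=[
    [0,-0.01,0,0,0,0,0],
    [0,0,0,0,0,0,0],
  ],
)

```text
time_s: 12.1
ee_pos: [0.4743, 0.1332, 0.072]
eef_rot: [3.142, 0.0, 2.35]
force: [0.3, 0.5, -0.2]
grip_width: 0.0005
grip_force: 0.0
```

Call:
move_arm(
  increments=[
    [0,-0.01,0,0,0,0,0],
    [0,0,0,0,0,0,0],
  ],
)

```text
time_s: 12.3
ee_pos: [0.4746, 0.1329, 0.0719]
eef_rot: [-3.142, -0.0, 2.35]
force: [0.1, 0.0, 0.2]
grip_width: 0.0002
grip_force: 0.0
```

Call:
move_arm(
  increments=[
    [0,-0.01,0,0,0,0,0],
    [0,0,0,0,0,0,0],
  ],
)

```text
time_s: 12.5
ee_pos: [0.4749, 0.1326, 0.0719]
eef_rot: [-3.142, -0.0, 2.35]
force: [-0.9, 1.6, 0.8]
grip_width: 0.0004
grip_force: 0.4
```

Call:
move_arm(
  increments=[
    [0,-0.01,0,0,0,0,0],
    [0,0,0,0,0,0,0],
  ],
)

```text
time_s: 12.7
ee_pos: [0.475, 0.1324, 0.0719]
eef_rot: [-3.141, -0.001, 2.35]
force: [-2.8, 3.1, 1.0]
grip_width: 0.0003
grip_force: 2.4
```

Call:
move_arm(
  increments=[
    [0,-0.01,0,0,0,0,0],
    [0,0,0,0,0,0,0],
  ],
)

```text
time_s: 12.9
ee_pos: [0.4751, 0.1323, 0.0719]
eef_rot: [-3.141, -0.001, 2.35]
force: [-5.9, 6.0, 2.9]
grip_width: 0.0005
grip_force: 4.1
```

Call:
move_arm(
  increments=[
    [0,-0.0005,0.0266,0,0,0,0.04],
    [0,-0.0005,0.0266,0,0,0,0.04],
    [0,-0.0005,0.0266,0,0,0,0.04],
    [0,-0.0005,0.0266,0,0,0,0.04],
    [0,0,0,0,0,0,0],
  ],
)

```text
time_s: 13.4
ee_pos: [0.4793, 0.1356, 0.0719]
eef_rot: [-3.141, -0.001, 2.188]
force: [-4.6, 5.4, 2.1]
grip_width: 0.0005
grip_force: 3.3
```

Call:
move_arm(
  increments=[
    [0,-0.0005,0.0266,0,0,0,0.04],
    [0,-0.0005,0.0266,0,0,0,0.04],
    [0,0,0,0,0,0,0],
  ],
)

```text
time_s: 13.7
ee_pos: [0.4818, 0.1371, 0.0719]
eef_rot: [-3.142, -0.001, 2.108]
force: [-3.6, 4.7, 0.9]
grip_width: 0.0006
grip_force: 3.0
```

Run:
```python
from h import *
o=ctrl.get_obs();print(o['ee_pos'],o['force'])
h=[.6134,.0825,-.2257]
ims=[]
for n in('scene','side'):
    p=ctrl.camera(n);c=proj(p['K'],p['pose'],hob2w(h,[[-.118,0,.085]]))[0].round().astype(int)
    ims.append(cv2.resize(p['color'][c[1]-25:c[1]+25,c[0]-25:c[0]+25],(390,390),interpolation=cv2.INTER_CUBIC))
cv2.imwrite('pics/k1.png',np.hstack(ims))
```

```text
[0.48177466 0.13712279 0.07193061] [-3.60066453  4.74035628  0.9337578 ]
```

View pics/k1.png

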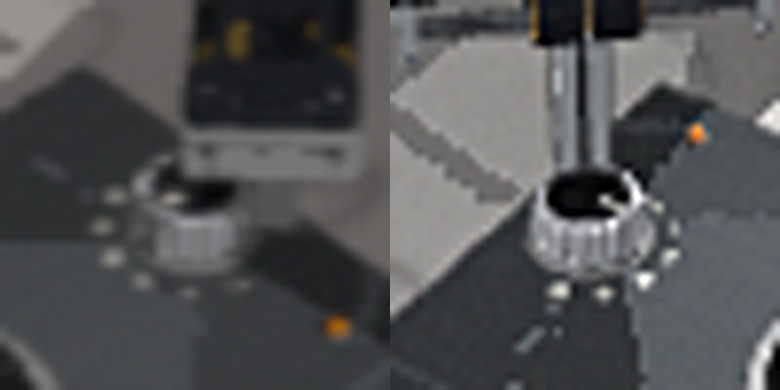

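Run:
```python
from h import *
h=[.6134,.0825,-.2257]
p=ctrl.camera('side');c=proj(p['K'],p['pose'],hob2w(h,[[-.118,0,.085]]))[0].round()
for b in(25,15,0,-15):
  for r in(.008,.02):
    print(b,r,(proj(p['K'],p['pose'],hob2w(h,[[-.118+r*np.cos(np.radians(b)),r*np.sin(np.radians(b)),.09]]))[0]-c+25)*7.8+[390,0])
print((proj(p['K'],p['pose'],hob2w(h,[[-.118,0,.09]]))[0]-c+25)*7.8+[390,0])
```

```text
25 0.008 [600.33705115 191.2540962 ]
25 0.02 [627.09810715 194.21010235]
15 0.008 [599.50346471 193.2091115 ]
15 0.02 [625.06185865 199.11614946]
0 0.008 [597.29372633 195.90546749]
0 0.02 [619.58370418 205.90159938]
-15 0.008 [594.07029453 198.15451758]
-15 0.02 [611.53019092 211.57806577]
[582.53767753 189.28799075]
```

The knob follows the finger; the line is about half-way to the next dot. I carry on a little so it snaps over, then back away.

Call:
move_arm(
  increments=[
    [0,-0.0005,0.0266,0,0,0,0.04],
    [0,-0.0005,0.0266,0,0,0,0.04],
    [0,-0.0005,0.0266,0,0,0,0.04],
    [0,-0.0005,0.0266,0,0,0,0.04],
    [0,0,0,0,0,0,0],
  ],
)

```text
time_s: 14.35
ee_pos: [0.4868, 0.1394, 0.072]
eef_rot: [3.141, -0.0, 1.949]
force: [-0.6, 5.3, 1.1]
grip_width: 0.0002
grip_force: 2.6
```

Call:
move_arm(
  increments=[
    [0,0.02,0,0,0,0,0],
    [0,0.1,0,0,0,0,0],
    [0,0.3,0,0,0,0,0],
    [0,0,0,-0.5,0,0,0],
    [0,0,0,-0.7,0,0,0],
    [0,0,0,-0.7,0,0,0],
    [0,0,0,-0.7,0,0,0],
    [0,0,0,-0.7,0,0,0],
    [0,0,0,-0.7,0,0,0],
    [0,0.5,-0.5,-0.5,0,0,0],
    [0,0.5,-0.5,0,0,0,0],
    [0,0,-0.5,0,0,0,0],
    [0,0,0,0,0,0,0],
    [0,0,0,0,0,0,0],
  ],
)

```text
time_s: 15.75
ee_pos: [0.3906, 0.1778, 0.2973]
eef_rot: [3.141, 0.0, 1.95]
force: [0.3, -0.9, 0.4]
grip_width: 0.0001
grip_force: 0.0
```

Run:
```python
from h import *
o=ctrl.get_obs();print(o['ee_pos'],o['eef_rot'],o['time_s'])
h=[.6134,.0825,-.2257]
ims=[];t=np.linspace(0,2*np.pi,40)
for n,P in(('side',[.618-.6134+.01,0,.1]),('wrist',[-.118,0,.09])):
    p=ctrl.camera(n);T=p['pose'] if n=='side' else wristpose(p,o);K=p['K']
    print(n,proj(K,T,hob2w(h,[[.062,0,.139],[-.118,0,.09]])).round(1).tolist())
    if n=='side':
        d=ctrl.cut_out('cezve',p)
        best=min(d,key=lambda q:np.hypot(*(np.array(q['centre'])-[226,306])))
        m=best['mask'].copy();r=np.where(m)
        print(best['conf'],best['centre'],'rows',r[0].min(),r[0].max(),'left col',r[1].min())
        for off in(-.036,-.02,0,.02):
            q=np.vstack([hob2w(h,np.c_[.062+off+R_*np.cos(t),R_*np.sin(t),0*t+z]) for R_,z in((.036,.074),(.038,.082),(.037,.096),(.028,.124),(.032,.139))])
            u=proj(K,T,q);print(off,u.min(0).round(1),u.max(0).round(1))
    c=proj(K,T,hob2w(h,[[-.02,0,.09]]))[0].astype(int)
    c=np.clip(c,[80,75],[432,309])
    ims.append(cv2.resize(p['color'][c[1]-75:c[1]+75,c[0]-50:c[0]+50] if 0 else p['color'][c[1]-75:c[1]+75,c[0]-75:c[0]+75],(400,400),interpolation=cv2.INTER_CUBIC))
cv2.imwrite('pics/k2.png',np.hstack(ims))
```

```text
[0.39056729 0.17778198 0.29728165] [3.14061559e+00 1.45258051e-04 1.95049113e+00] 15.75
side [[305.9, 222.1], [259.7, 213.3]]
0.84 [227.0, 309.7] rows 216 243 left col 295
-0.036 [283.8 211.6] [306.9 240.5]
-0.02 [287.9 213.3] [311.2 242.5]
0 [293.1 215.6] [316.7 245. ]
0.02 [298.4 217.9] [322.2 247.5]
wrist [[409.6, 312.2], [303.5, 231.4]]
```

View pics/k2.png

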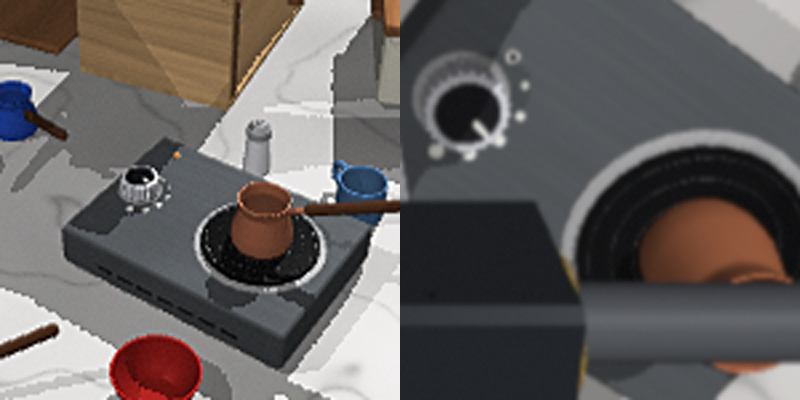

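Run:
```python
from h import *
o=ctrl.get_obs();p=ctrl.camera('wrist');K=p['K'];T=wristpose(p,o);h=[.6134,.0825,-.2257]
c=proj(K,T,hob2w(h,[[-.02,0,.09]]))[0].astype(int);c=np.clip(c,[80,75],[432,309])
org=c-75;t=np.linspace(0,2*np.pi,60)
for q in((470,117),(489,139)):
    w=ray(K,T,org+(np.array(q)-[400,0])/2.667,.09)[:2]-np.array(h[:2]);C,S=np.cos(h[2]),np.sin(h[2])
    w=np.array([C*w[0]+S*w[1],-S*w[0]+C*w[1]])-[-.118,0];print(w*1e3,np.degrees(np.arctan2(w[1],w[0])))
m=min(ctrl.cut_out('cezve',p),key=lambda q:abs(q['centre'][1]-405)+abs(q['centre'][0]-305))
M=m['mask'];cols=np.where(M.any(0))[0];rows=np.where(M.any(1))[0];print(m['conf'],'left',cols.min(),'top',rows.min())
for dx,dy in((0,0),(-.01,0),(0,.01)):
    q=np.vstack([hob2w(h,np.c_[.062+dx+r*np.cos(t),dy+r*np.sin(t),0*t+z]) for r,z in((.036,.074),(.038,.082),(.037,.096),(.028,.124),(.032,.139))])
    print(dx,dy,proj(K,T,q).min(0))
```

```text
[ 3.69383356 -0.57664338] -8.872813863734754
[20.7935508 -5.2776024] -14.2414919067116
0.55 left 368 top 264
0 0 [366.98392891 264.69090418]
-0.01 0 [362.34822953 261.55953235]
0 0.01 [371.01830203 260.15721881]
```

The side and wrist crops show the line at -14.2° against a wanted -15°, so it is at the third dot. The cezve outline is within about 3 mm of the plate's middle, and the arm is clear of everything.

```bash
python3 -c "
from station import ctrl
print(ctrl.hand_in())"
```

```text
the job is handed in; nothing more can be done
None
```

I pushed the copper cezve to within about 3 mm of the plate's middle, turned the heat knob one click to the third dot (line measured at -14.2° against -15°), and handed the job in with the arm clear; the judge's verdict was not shown.

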